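Lock the viewport's bayonet ring with the two-pin spanner

ROBOT

A 6-joint arm with a two-finger parallel gripper is mounted at the origin on the work surface. World frame = base frame: x ahead of the robot, y to its left, z up, the work surface at z = 0. Lengths are in mm, angles in rad, forces in N, time in s.
With the tool pointing down it reaches from about 350 to 925 mm from the base axis. Payload 6.4 kg.
Tool frame: the origin (TCP) lies at the very end of the fingers, on their centre line; the grasp point (between the pads) lies 19 mm behind it; z points along the fingers, y is the line along which they close (so a half turn about z gives the same grasp; the last joint's range is limited). The gripper opens to 85 mm and grips with 20 to 120 N. Pads are 22 mm wide; open, the fingers measure 114 mm over their backs; the gripper's body (76 mm by 85 mm) begins 54 mm behind the grasp point. The pads swing forward as they close: fully open they stand 13 mm farther back than shut.
Start: joints at [0.961, 0.245, 1.558, -0, 1.339, -0.174], TCP at [274.387, 589.259, 231.29] pointing down, gripper open.
Joint ranges: [-3.13, 3.13], [-1.02, 2.26], [0.13, 2.54], [-0.95, 4.09], [0.21, 2.88], [-2.74, 2.74]. Speed limits (rad/s): [2.57, 2.57, 3.14, 3.14, 3.14, 3.14].

INTERFACE

Orientations are given as a unit quaternion [x, y, z, w].
In Python, from bench import bot gives the robot as it stands. The module is installed in compiled form; this text tells all that it offers.
- The arm moves only by the shell command python3 -m crank 'ROWS' [FORCE]. ROWS is JSON, a list of rows, each a list of 5 numbers: the shift along the tool's x, y, z in mm, then the turn about the tool's z in degrees, then the finger opening in mm, from 0 to 85.4. A call has 1 to 10 rows; each row shifts and turns the commanded pose from where the row before left it, along the tool's axes as they then stand; what a row does not reach is not made up. A row lasts 1/12 s, in which the tool goes at most 41.7 mm and 7.16 degrees, less where a joint would pass 70% of its speed; a pose out of reach is approached as far as the arm can. A call with a gripper value outside its range is refused whole. The fingers move at their own pace and stop on an object; FORCE is the grip in N (left out, the last holds). Time passes only in rows, so rows that do not move let the fingers close. It gives the time, the measured TCP pose, the force, the opening and the grip force at its end, in the units of the state.
- bot.get_state(): the state, without advancing time (a new reading comes with each control period).
- bot.snapshot(name): name is "scene" or "top" or "wrist"; returns a dict with "pixels" (384x512x3 uint8, red, green, blue), "z_map" (384x512 float32, mm along the optical axis (not along the pixel's ray), 0 where there is no reading), "fx", "fy", "cx", "cy" (pixels), "extrinsics" (4x4, takes a point from camera to world coordinates); the wrist camera has in their place "mount" (4x4, takes a point from camera to tool coordinates, whose origin is the TCP and whose axes are the flange's). Camera axes: x right, y down, z forward; pixel columns grow to the right and rows downward; lengths in mm; the calibration is good to about 2 mm. The wrist camera is an equidistant fisheye: a pixel r from the principal point sees the ray r / f radians off the axis. A picture is of the moment at which its call begins: read the wrist's pose just before it.
- bot.hand_in(): hands the job in; it is judged then, once.
The state is a dict: "time": time; "joint_positions": joint angles; "qvel": joint speeds; "effort": joint torques, N m; "position": TCP position; "tool_rot": TCP orientation; "contact_force": force on the tool from outside, world axes, zero at the start; "torque": the same for the moment, N m; "width": finger opening in mm; "finger_force": force on a finger pad.
Only numpy, scipy, OpenCV 4.12 (cv2) and the standard library are available. Lean on these libraries where they do the work, as an engineer would, in place of code of your own. Each camera call takes 0.05 s, during which the arm holds its last target. There are 200 camera calls.

TASK

Take the red-handled two-pin spanner from its blue stand, engage both of its pins fully in opposite holes of the steel ring on top of the cream viewport, and with the spanner turn the ring clockwise (seen from above) until it comes up against its stop. Then lift the spanner out and put it back on its stand, upright as it was, and let go; leave the other things on the bench where they are.

Things in the scene. Friction and masses are not known exactly. Their poses are not given: they have to be found in the camera images.
- spanner: Loose two-pin face spanner, 0.22 to 0.42 kg. Steel cross-bar 140 x 20 x 12 mm (own x, y, z); origin: centre of the bar's underside, own z up. On the bar stands a red flat handle 44 mm long (own x), 14 mm thick (own y), its top 72 mm above the origin: grip it across own y. At the start it rests on the stand, the bar's ends on the ledges and the pins hanging free between them
- spanner_grip (a point): point to grip on the handle, 52 mm above the spanner's origin on its z axis; axes as the spanner's
- pin_a (a point): centre of the tip of the pin at the spanner's own x = +43 mm. Both pins are round steel, 8 mm across, point down 12 mm from the bar's underside, and their last 4 mm taper to 4 mm; axes as the spanner's
- pin_b (a point): centre of the tip of the pin at the spanner's own x = -43 mm, 12 mm below the bar's underside; axes as the spanner's
- stand: fixed blue plastic stand, 170 mm (own x) by 56 mm (own y); origin under its centre. Two ledges, tops 30 mm above the table, at own x = 55 to 81 mm either side; lips 10 mm high along them at own y = +-20 mm and beyond keep the bar in (40 mm between the lips)
- stand_rest (a point): point midway between the stand's two ledges at the height of their tops, 30 mm above the stand's origin: the spanner's origin belongs here (it starts within 5 mm of it), its bar along own x; axes as the stand's
- port: fixed viewport: cream cylinder 120 mm across on a flange 148 mm across, a short low pipe out of its side along own +y to 106 mm; origin under its centre. On top lies the steel bayonet ring: 116 mm across, 62 mm bore, 14 mm thick; the window in the bore lies 5 mm below the ring's face
- port_face (a point): centre of the ring's flat top face, 76 mm above the table, on the ring's axis, z up. Six equal round through holes, 11 mm wide, dark inside, are spaced 60 degrees apart on a circle of 43 mm radius; two opposite ones take the pins to the full 12 mm. The holes' angle differs at each start and is tied neither to these axes nor to the joint value: find it by feel (pins drop in) or by eye
- ring (a joint): turn of the bayonet ring in rad, growing clockwise seen from above, from 0 (open stop) to 1.2 (locked stop, hard); it starts between 0 and 0.4, takes about 0.45 N m to turn and stays where it is left
- jar: bystander: small amber jar, 48 mm across, 55 mm high; origin under its centre
- driver: bystander: yellow-handled screwdriver, 160 mm, lying along own x
- stub_box: bystander: low grey divided box, 90 x 130 x 30 mm; origin under its centre
- beaker: bystander: white plastic beaker, 64 mm across, 85 mm high; origin under its centre
- seal: bystander: black rubber sealing ring, 80 mm across, 7 mm thick; origin under its centre
- blank: bystander: aluminium blanking disc, 80 mm across, 10 mm thick with a 12 mm high stud; origin under its centre
- hexwrench: bystander: wrench, 160 mm, lying along own x
Things that resemble listed ones, but are neither listed nor needed, are in the scene too. Several things have the shape of the stand; the one meant has the colours described above.

How it is judged (in metres and radians):
On the way, in this order (a step that is already met when the one before it is completed fails the run):
1. the spanner is lifted off its stand (z of spanner in the frame of stand_rest above 0.03 m), for 0.1 s.
2. both pins are engaged in ring holes, at least 7 mm deep (z of each of pin_a, pin_b in the frame of port_face below -0.007 m and distance between each of pin_a, pin_b and port_face below 0.05 m and horizontal distance between spanner and port_face below 0.006 m and value of joint ring below 0.8 rad), for 0.2 s.
3. the ring is at its locked stop with both pins still in its holes (z of each of pin_a, pin_b in the frame of port_face below -0.005 m and horizontal distance between spanner and port_face below 0.006 m and value of joint ring above 1.12 rad), for 0.1 s.
At the end, for the whole second after the job is handed in: The ring stands at its locked stop (above 1.12 rad of 1.2); the spanner is released, at rest and upright (within 0.1 rad) on the stand's ledges (within 4 mm in height), within 20 mm of its place and 0.25 rad of the stand's direction, either way round (value of joint ring above 1.12 rad and horizontal distance between spanner and stand_rest below 0.02 m and z of spanner in the frame of stand_rest between -0.004 and 0.004 m and angle between spanner's own z axis and vertical below 0.1 rad and angle between the x axis of spanner and the x axis of stand_rest, either way round below 0.25 rad and linear speed of spanner below 0.02 m/s); the robot touches nothing.
It fails at once if a bystander is pushed more than 25 mm from its place (distance of any of jar, driver, stub_box, beaker, seal, blank, hexwrench from where it was at the start of the episode above 0.025 m).
It also fails if it takes over 64 s, if anything falls off the work surface, if the arm or the gripper's body presses on something with over 40 N, if the wrist force passes 120 N, or if a joint passes its speed limit or range.

## Working session

There is one attempt and no reset: what is moved stays moved. The work goes in short steps, Python scripts to look and compute and a shell command to move; the robot and the scene stay as the last step left them, time stands still between calls to the robot, and variables do not carry over. Pictures are saved under pics/ and viewed, at most 10 in all, crops included, and the job is handed in when it is done.

```bash
mkdir -p pics; cat > h.py <<'E'
from bench import bot
import numpy as np, cv2
from scipy.spatial.transform import Rotation as R
def snap(n):
    s=bot.get_state(); d=bot.snapshot(n); d['s']=s
    return d
def save(d,f,box=None,k=1):
    p=d['pixels'][:,:,::-1]
    if box: p=p[box[1]:box[3],box[0]:box[2]]
    cv2.imwrite('pics/'+f,cv2.resize(p,None,fx=k,fy=k,interpolation=cv2.INTER_CUBIC))
def world(d,u,v,z=None):
    E=np.array(d['extrinsics']); zz=d['z_map'][int(round(v)),int(round(u))]
    r=np.array([(u-d['cx'])/d['fx'],(v-d['cy'])/d['fy'],1])
    if z is not None: zz=(z-E[2,3])/(E[:3,:3]@r)[2]
    return E[:3,:3]@(r*zz)+E[:3,3]
E
python3 - <<'E'
from h import *
import pickle
d=snap('top'); save(d,'top.png',k=1.5); pickle.dump(d,open('top.pkl','wb'))
print(d['extrinsics'],d['fx'],d['cx'],d['cy']); s=d['s']; print(s['tool_rot'],s['time'],s['position'],s['width'],s['contact_force'])
E
```

```text
[[ 4.27934024e-03 -9.92879917e-01  1.19042671e-01  3.92350258e+02]
 [-9.99955682e-01 -5.24704749e-03 -7.81683978e-03 -7.07336320e+01]
 [ 8.38580578e-03 -1.19003944e-01 -9.92858368e-01  1.15795527e+03]
 [ 0.00000000e+00  0.00000000e+00  0.00000000e+00  1.00000000e+00]] 419.3171735265591 253.17293726101516 184.96999001533032
[ 2.16176328e-01  9.76353856e-01 -8.97709947e-04 -3.69002360e-04] 0.0 [274.0520815  588.7786092  230.18682119] 85.50856507685386 [ 0.11030303 -0.17154067  0.14811861]
```

View pics/top.png

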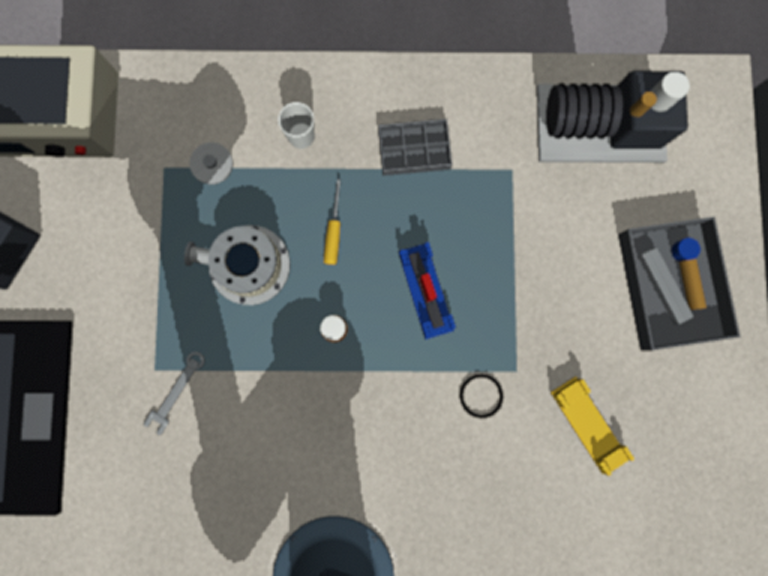

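The image shows the blue stand with the red-handled spanner at (427,290), the port at about (245,262), the yellow decoy stand at (592,425), and the driver, jar, box and seal nearby. Blue with a red handle fits the description. I'll confirm it in a crop.

```bash
python3 - <<'E'
from h import *
import pickle
d=pickle.load(open('top.pkl','rb'))
p=d['pixels'][:,:,::-1]
a=cv2.resize(p[140:210,120:200],None,fx=7,fy=7,interpolation=cv2.INTER_CUBIC)
b=cv2.resize(p[155:231,260:308],None,fx=5,fy=5,interpolation=cv2.INTER_CUBIC)
H=490; b=cv2.resize(b,(int(b.shape[1]*H/b.shape[0]),H)); print(a.shape,b.shape)
c=np.hstack([a[:,:480],b]); cv2.imwrite('pics/crop.png',c)
# red handle
hsv=cv2.cvtColor(p,cv2.COLOR_BGR2HSV)
def blob(m,box):
    q=np.zeros_like(m);q[box[1]:box[3],box[0]:box[2]]=m[box[1]:box[3],box[0]:box[2]]
    return np.argwhere(q>0)[:,::-1]
red=cv2.inRange(hsv,(0,150,100),(8,255,255))|cv2.inRange(hsv,(172,150,100),(180,255,255))
r=blob(red,(260,150,310,235)); rp=np.array([world(d,*x) for x in r])
print(len(r),np.median(rp,0),rp[:,2].min(),rp[:,2].max())
t=rp[rp[:,2]>64]; rr=cv2.minAreaRect(t[:,:2].astype(np.float32)); print('handle',rr,t[:,2].mean())
bl=blob(cv2.inRange(hsv,(105,150,60),(130,255,255)),(255,150,310,235))
bp=np.array([world(d,*x) for x in bl]); 
t=bp[bp[:,2]>20]; print('stand',cv2.minAreaRect(t[:,:2].astype(np.float32)),np.percentile(t[:,2],[5,50,95]))
# ring top
q=np.array([world(d,u,v) for u in range(120,205) for v in range(140,210)]); t=q[(q[:,2]>70)&(q[:,2]<84)]
print('ring',cv2.minEnclosingCircle(t[:,:2].astype(np.float32)),np.median(t[:,2]))
E
```

```text
(490, 560, 3) (490, 309, 3)
88 [ 504.23822443 -160.47371596  101.62486123] 56.353050234950615 107.37900704453091
handle ((505.5611267089844, -160.91323852539062), (42.75292205810547, 10.96530532836914), 19.0377254486084) 100.75086760361646
stand ((492.82177734375, -118.12157440185547), (163.56773376464844, 150.35350036621094), 17.338436126708984) [26.45674555 32.23707711 42.68661039]
ring ((555.2396240234375, 161.00816345214844), 58.87490463256836) 75.49174901383356
```

View pics/crop.png

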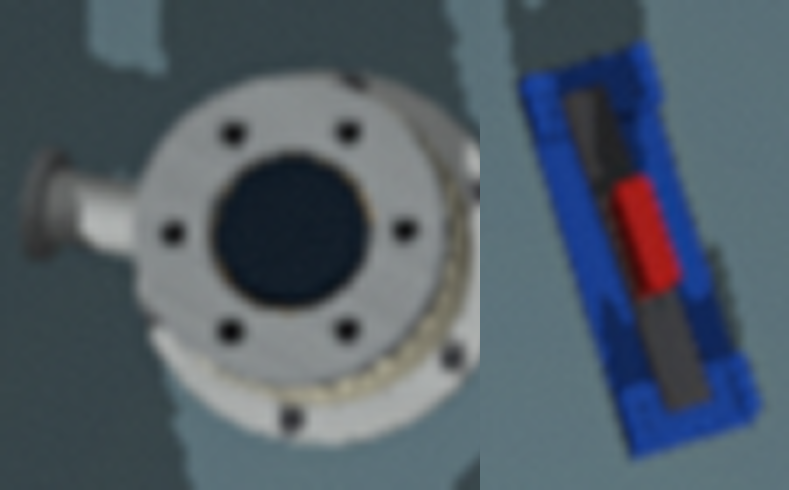

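The blue stand carries the spanner with its red handle, and all six ring holes are clear in the crop. I'll compute the poses next.

```bash
python3 - <<'E'
from h import *
import pickle
d=pickle.load(open('top.pkl','rb'))
P=np.array([world(d,120+(u+.5)/7-.5,140+(v+.5)/7-.5,76)[:2] for u,v in [(234,133),(348,131),(405,230),(346,330),(231,331),(173,233)]])
c=P.mean(0);v=P-c;print('c',c,np.hypot(*v.T),np.degrees(np.arctan2(v[:,1],v[:,0])))
k=490/76
for n,pts,z in [('lips',[(524,78),(645,42),(760,405),(634,457)],40),('bar',[(566,95),(600,87),(711,400),(674,412)],42)]:
    Q=np.array([world(d,260+(u-480)/k,155+w/k,z)[:2] for u,w in pts]); m=Q.mean(0)
    e=(Q[0]+Q[1]-Q[2]-Q[3])/2
    print(n,m,np.hypot(*e),np.hypot(*(Q[1]-Q[0])),np.degrees(np.arctan2(e[1],e[0])))
E
```

```text
c [553.28944054 161.01506238] [42.8520715  43.15011312 42.873096   42.98477552 42.75200927 43.22575763] [  30.60471816  -28.59141761  -89.14798535 -149.20199977  151.35336601
   91.28137097]
lips [ 505.58458087 -164.6176686 ] 161.4915013596889 53.11449382914578 16.581474546493617
bar [ 503.93914032 -163.20227268] 138.58069818466072 14.636035717417428 18.891570271048693
```

```bash
cat > go.py <<'E'
from h import *; import sys
# remaining tool-axis shift (current yaw), and after turn; goal x y z yang(deg of tool y)
s=bot.get_state(); Rm=R.from_quat(s['tool_rot']).as_matrix(); y=np.degrees(np.arctan2(Rm[1,1],Rm[0,1]))
a=[float(v) for v in sys.argv[1:5]]; D=np.array(a[:3])-s['position']
turn=-((a[3]-y+180)%360-180)
Rt=Rm@R.from_euler('z',turn,degrees=True).as_matrix()
print('pos',np.round(s['position'],1),'yang',round(y,2),'turn',round(turn,2),'shift now',np.round(Rm.T@D,1),'shift after turn',np.round(Rt.T@D,1),'tilt',np.round(np.degrees(np.arccos(-Rm[2,2])),2),'t',s['time'],'j6',s['joint_positions'][5],'F',np.round(s['contact_force'],1),'w',s['width'])
E
python3 go.py 504.5 -162 180 109
python3 - <<'E'
from h import *
import pickle
d=pickle.load(open('top.pkl','rb'))
q=np.array([world(d,u,v) for u in range(0,512,2) for v in range(0,384,2) if d['z_map'][v,u]>0])
for y in range(-250,600,50):
    m=q[(abs(q[:,1]-y)<25)&(q[:,0]>180)&(q[:,0]<640)]; print(y,m[:,2].max() if len(m) else None,end='; ')
E
```

```text
pos [274.1 588.8 230.2] yang 65.03 turn -43.97 shift now [-525.8 -583.2   51.1] shift after turn [  26.5 -784.8   51.1] tilt 0.11 t 0.05 j6 -0.17409497604325758 F [-0.4  0.5 -0.7] w 85.44819484766116
-250 10.57605934238768; -200 45.128995771245854; -150 106.44065123099017; -100 42.76652780440327; -50 8.467153258387725; 0 58.37035121966869; 50 9.247269914764047; 100 80.23458460382426; 150 80.58045305722248; 200 82.67647900909014; 250 58.81104514225035; 300 13.707455903044774; 350 10.15845318853735; 400 7.515172403226643; 450 6.52482647505758; 500 26.919578346698017; 550 103.38837360809202;
```

```bash
python3 -m crank '[[0,0,0,-6.3,85],[0,0,0,-6.3,85],[0,0,0,-6.3,85],[0,0,0,-6.3,85],[0,0,0,-6.3,85],[0,0,0,-6.3,85],[0,0,0,-6.2,85],[1,-30,0,0,85],[1,-35,0,0,85],[1,-35,0,0,85]]' 40; python3 -m crank '[[1,-35,0,0,85],[1,-35,0,0,85],[1,-35,0,0,85],[1,-35,0,0,85],[1,-35,0,0,85],[1,-35,0,0,85],[1,-35,0,0,85],[1,-35,0,0,85],[1,-35,0,0,85],[1,-35,0,0,85]]'; python3 -m crank '[[1,-35,0,0,85],[1,-35,0,0,85],[1,-35,0,0,85],[1,-35,0,0,85],[1,-35,0,0,85],[1,-35,0,0,85],[0,-35,0,0,85],[0,-35,0,0,85],[0,0,0,0,85]]';  python3 go.py 504.5 -162 180 109
```

```text
time: 0.88
position: [303.8, 492.5, 230.2]
tool_rot: [-0.166, 0.986, -0.001, -0.001]
contact_force: [1.2, -0.1, 0.1]
width: 84.9
finger_force: 0.0
time: 1.72
position: [408.6, 158.0, 230.8]
tool_rot: [-0.165, 0.986, 0.0, -0.0]
contact_force: [0.4, 0.4, -0.2]
width: 85.2
finger_force: 0.0
time: 2.47
position: [495.3, -111.8, 231.0]
tool_rot: [-0.163, 0.987, -0.001, -0.0]
contact_force: [0.3, 0.2, -0.4]
width: 85.1
finger_force: 0.0
pos [ 495.3 -111.8  231. ] yang 108.73 turn -0.27 shift now [  7.4 -50.4  51. ] shift after turn [  7.7 -50.4  51. ] tilt 0.08 t 2.4667 j6 -2.3422247095738853 F [ 0.3  0.2 -0.4] w 85.1295770366726
```

```bash
python3 -m crank '[[4,-25,20,-0.3,85],[4,-25,20,0,85],[0,0,10,0,85],[0,0,0,0,85]]';  python3 go.py 504.5 -162 180 109
python3 - <<'E'
from h import *
import pickle
d=snap('wrist'); save(d,'w1.png',k=1.5); pickle.dump(d,open('w1.pkl','wb')); print(np.round(d['mount'],3),d['fx'],d['cx'],d['cy'])
E
```

```text
time: 2.8
position: [501.3, -156.3, 177.8]
tool_rot: [-0.167, 0.986, 0.002, -0.003]
contact_force: [-0.8, 0.8, -1.0]
width: 85.0
finger_force: 0.0
pos [ 501.3 -156.3  177.8] yang 109.23 turn 0.23 shift now [-1.1 -6.5 -2.2] shift after turn [-1.1 -6.5 -2.2] tilt 0.4 t 2.8 j6 -2.4250153234424086 F [-0.8  0.8 -1. ] w 85.0055767861388
[[ 1.00000e-03 -9.64000e-01 -2.66000e-01  6.82160e+01]
 [ 1.00000e+00  1.00000e-03  0.00000e+00  4.70000e-01]
 [ 0.00000e+00 -2.66000e-01  9.64000e-01 -1.42755e+02]
 [ 0.00000e+00  0.00000e+00  0.00000e+00  1.00000e+00]] 297.3186396354542 256.75862453696266 190.3516995619569
```

View pics/w1.png

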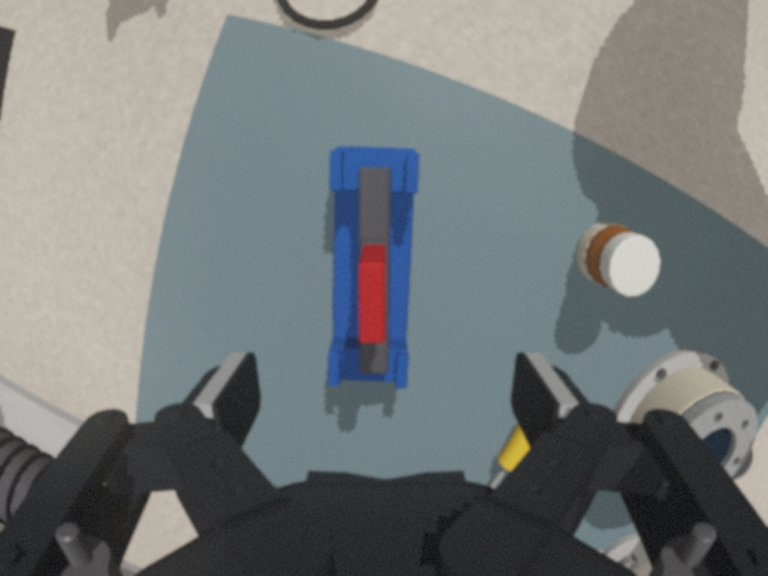

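The wrist view shows the handle's top face between (360,262) and (385,343), and the bar running from (374,168) to (373,373). The handle lies between the fingers.

```bash
cat >> h.py <<'E'
def wray(d,u,v,z):
    M=np.array(d['mount']); s=d['s']; T=R.from_quat(s['tool_rot']).as_matrix()
    x,y=(u-d['cx'])/d['fx'],(v-d['cy'])/d['fy']; r=np.hypot(x,y); k=np.sin(r)/r if r else 1
    ray=T@M[:3,:3]@np.array([x*k,y*k,np.cos(r)]); o=T@M[:3,3]+s['position']
    return o+ray*(z-o[2])/ray[2]
E
python3 - <<'E'
from h import *
import pickle
d=pickle.load(open('w1.pkl','rb'))
f=lambda L,z:[wray(d,u/1.5,v/1.5,z)[:2] for u,v in L]
def show(n,L,z):
    Q=np.array(f(L,z)); e=(Q[0]+Q[1]-Q[2]-Q[3])/2; print(n,Q.mean(0),np.hypot(*e),np.hypot(*(Q[1]-Q[0])),np.degrees(np.arctan2(e[1],e[0])))
show('handle',[(360,343),(385,343),(386,262),(360,262)],102)
show('bar',[(360,373),(386,373),(390,168),(361,168)],42)
show('lips',[(328,386),(407,387),(418,150),(331,148)],40)
E
python3 go.py 504.5 -162 63 109
```

```text
handle [ 504.48728552 -160.97575601] 43.80967387212391 13.25899475992773 18.492469351918754
bar [ 505.03793608 -161.29469368] 138.21053209860858 18.05070346493539 18.264911026579234
lips [ 505.71280798 -163.60569806] 162.47740356257304 56.1660785799133 17.19594055986341
pos [ 502.1 -156.   179.5] yang 109.3 turn 0.3 shift now [ -0.6  -6.9 116.5] shift after turn [ -0.6  -6.9 116.5] tilt 0.25 t 2.85 j6 -2.4249891227771845 F [ 0.1 -0.8  0.2] w 85.12968033582442
```

```bash
python3 -m crank '[[-0.8,-5.8,20,0.9,85],[0,0,20,0,85],[0,0,20,0,85],[0,0,20,0,85],[0,0,20,0,85],[0,0,16,0,85],[0,0,0,0,85],[0,0,0,0,50],[0,0,0,0,30]]' 100; python3 go.py 504.8 -161.2 63 108.4; python3 -m crank '[[0,0,0,0,5],[0,0,0,0,5],[0,0,0,0,5],[0,0,0,0,5],[0,0,0,0,5],[0,0,0,0,5],[0,0,0,0,5],[0,0,0,0,5],[0,0,0,0,5]]' 100;python3 go.py 504.8 -161.2 63 108.4;
```

```text
time: 3.6
position: [507.1, -162.0, 67.1]
tool_rot: [-0.161, 0.987, -0.001, 0.001]
contact_force: [-0.0, 0.5, -0.6]
width: 63.6
finger_force: 0.0
pos [ 507.1 -162.    67.1] yang 108.48 turn 0.08 shift now [1.9 1.5 4.1] shift after turn [1.9 1.5 4.1] tilt 0.16 t 3.6 j6 -2.415874270597988 F [-0.   0.5 -0.6] w 63.568707948232145
time: 4.35
position: [506.5, -162.3, 66.2]
tool_rot: [-0.16, 0.987, -0.0, 0.0]
contact_force: [-0.8, 1.1, 5.0]
width: 12.7
finger_force: 97.8
pos [ 506.5 -162.3   66.2] yang 108.43 turn 0.03 shift now [1.3 1.6 3.2] shift after turn [1.3 1.6 3.2] tilt 0.06 t 4.35 j6 -2.416058575862279 F [-0.8  1.1  5. ] w 12.681647452699105
```

```bash
python3 -m crank '[[0,0,-5,0,5],[0,0,-15,0,5],[0,0,-25,0,5],[0,0,-25,0,5],[0,0,-25,0,5],[0,0,-20,0,5],[0,0,-15,0,5],[0,0,0,0,5],[0,0,0,0,5]]'
python3 go.py 553.3 161 196 121
python3 - <<'E'
from h import *
import pickle
d=snap('wrist'); save(d,'w2.png',(150,60,350,300),2.5); pickle.dump(d,open('w2.pkl','wb'))
E
```

```text
time: 5.1
position: [505.7, -162.0, 194.9]
tool_rot: [-0.16, 0.987, -0.0, -0.0]
contact_force: [0.0, -0.5, -4.6]
width: 12.7
finger_force: 97.6
pos [ 505.7 -162.   194.9] yang 108.43 turn -12.57 shift now [-147.2  291.4   -1.1] shift after turn [-207.1  252.4   -1.1] tilt 0.01 t 5.1 j6 -2.415970902413759 F [ 0.  -0.5 -4.6] w 12.72205259420648
```

View pics/w2.png

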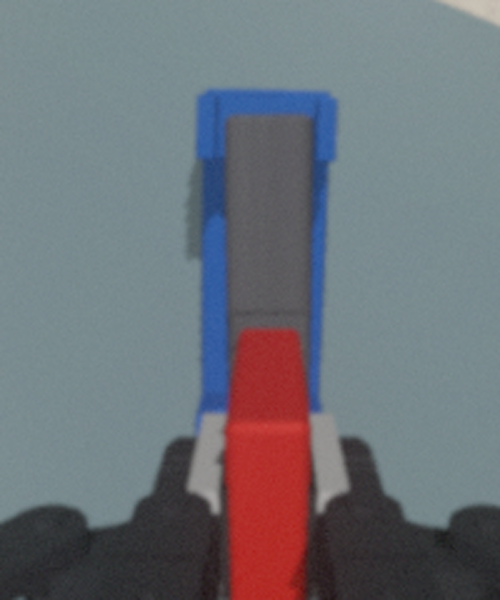

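```bash
python3 - <<'E'
from h import *
import pickle
d=pickle.load(open('w2.pkl','rb')); s=d['s']; T=R.from_quat(s['tool_rot']).as_matrix(); o=s['position'][2]-36.2
for n,u,v,h in [('handle top edge L',227,424,72),('R',308,424,72),('handle base',238,330,12),('hbR',300,330,12),('barL',228,117,12),('barR',312,117,12),('edgeL',229,290,12),('edgeR',309,290,12)]:
    print(n,np.round(T.T@(wray(d,150+u/2.5,60+v/2.5,o+h)-s['position']),2))
E
python3 go.py 553.3 161 196 121
```

```text
handle top edge L [ 22.81  -5.75 -35.8 ]
R [ 22.82   6.89 -35.8 ]
handle base [21.13 -6.29 24.2 ]
hbR [21.14  8.19 24.2 ]
barL [70.21 -8.22 24.21]
barR [70.24 10.43 24.21]
edgeL [30.7  -8.28 24.2 ]
edgeR [30.72 10.15 24.2 ]
pos [ 505.1 -161.6  193.7] yang 108.42 turn -12.58 shift now [-147.7  290.9   -2. ] shift after turn [-207.5  251.7   -2. ] tilt 0.15 t 5.15 j6 -2.4159819972156917 F [ 0.5  0.6 -4.4] w 12.433306576062321
```

```bash
python3 -m crank '[[0,0,0,-6.3,5],[0,0,0,-6.3,5],[-20,25,0,0,5],[-26,31,0,0,5],[-26,31,0,0,5],[-26,31,0,0,5],[-26,31,0,0,5],[-26,31,0,0,5],[-26,31,0,0,5],[-20,25,0,0,5]]';python3 -m crank '[[-11.5,15.7,0,0,5],[0,0,0,0,5],[0,0,0,0,5]]'
python3 go.py 553.3 161 196 121
python3 - <<'E'
from h import *
import pickle
d=snap('wrist'); save(d,'w3.png',(130,60,380,300),2.5); pickle.dump(d,open('w3.pkl','wb'))
E
```

```text
time: 5.98
position: [550.9, 143.9, 192.6]
tool_rot: [-0.268, 0.963, 0.001, -0.002]
contact_force: [-0.5, 0.2, -3.6]
width: 12.7
finger_force: 97.9
time: 6.23
position: [552.6, 161.3, 192.7]
tool_rot: [-0.269, 0.963, 0.0, -0.002]
contact_force: [0.6, 0.1, -3.8]
width: 12.7
finger_force: 98.3
pos [552.6 161.3 192.7] yang 121.16 turn 0.16 shift now [-0.4 -0.6 -3.3] shift after turn [-0.4 -0.6 -3.3] tilt 0.25 t 6.2333 j6 -2.027176952207486 F [ 0.6  0.1 -3.8] w 12.655442956546613
```

View pics/w3.png

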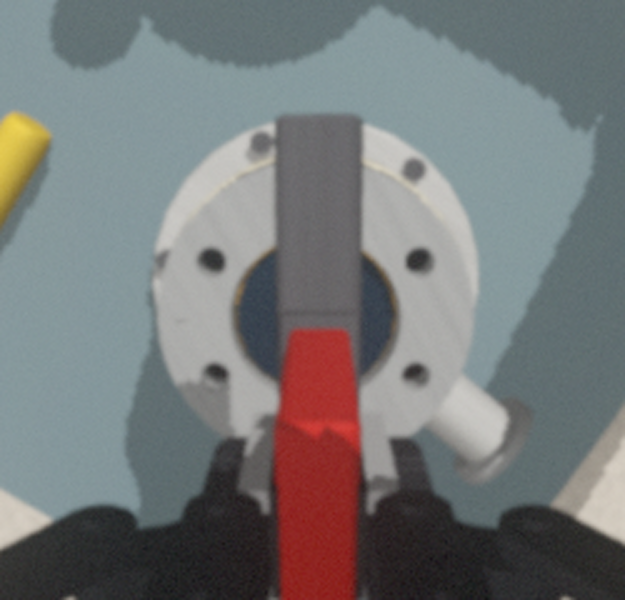

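The four visible holes are at crop (211,260), (419,260), (416,374) and (216,373). The bar lies over the other pair.

```bash
python3 - <<'E'
from h import *
import pickle
d=pickle.load(open('w3.pkl','rb')); s=d['s']; T=R.from_quat(s['tool_rot']).as_matrix()
P=np.array([T.T@(wray(d,130+u/2.5,60+v/2.5,76)-s['position']) for u,v in [(211,260),(419,260),(416,374),(216,373)]])[:,:2]
c=P.mean(0); print(P,c,np.hypot(*(P-c).T),np.degrees(np.arctan2(*(P-c).T[::-1])))
E
```

```text
[[ 20.82955086 -37.16008785]
 [ 20.86747775  37.05431086]
 [-22.00931304  37.47595067]
 [-21.65308626 -36.79034312]] [-0.49134267  0.14495764] [42.96797552 42.64386902 43.08858421 42.56801421] [ -60.25080642   59.94275715  119.95959306 -119.81015853]
```

```bash
python3 -m crank '[[-0.5,-0.3,15,0,5],[0,0,20,0,5],[0,0,20,0,5],[0,0,10,0,5],[0,0,0,0,5]]'; python3 -m crank '[[0,0,3,0,5],[0,0,3,0,5],[0,0,0,0,5],[0,0,1,0,5],[0,0,1,0,5],[0,0,1,0,5],[0,0,0,0,5]]';python3 go.py 553.3 161 112 121
```

```text
time: 6.7
position: [552.1, 159.2, 126.5]
tool_rot: [-0.267, 0.964, 0.001, -0.004]
contact_force: [-0.2, -0.2, -3.5]
width: 12.7
finger_force: 98.1
time: 7.28
position: [554.6, 160.6, 121.4]
tool_rot: [-0.268, 0.964, -0.0, 0.0]
contact_force: [-0.4, -0.0, -4.3]
width: 12.6
finger_force: 98.1
pos [554.6 160.6 121.4] yang 121.04 turn 0.04 shift now [0.9 1.  9.4] shift after turn [0.9 1.  9.4] tilt 0.0 t 7.2833 j6 -2.0268977318993535 F [-0.4 -0.  -4.3] w 12.612923780973995
```

```bash
python3 -m crank '[[0,0,1.5,0,5],[0,0,1.5,0,5],[0,0,0,0,5]]'; python3 -m crank '[[0,0,1.5,0,5],[0,0,1.5,0,5],[0,0,0,0,5]]'; python3 go.py 553.3 161 112 121
```

```text
time: 7.53
position: [554.4, 160.6, 117.9]
tool_rot: [-0.268, 0.964, 0.0, -0.0]
contact_force: [0.2, 0.6, -3.0]
width: 12.7
finger_force: 98.1
time: 7.78
position: [554.4, 160.5, 114.8]
tool_rot: [-0.268, 0.964, 0.0, -0.0]
contact_force: [-0.1, 0.4, -3.4]
width: 12.8
finger_force: 98.1
pos [554.4 160.5 114.8] yang 121.03 turn 0.03 shift now [0.7 1.  2.8] shift after turn [0.7 1.  2.8] tilt 0.04 t 7.7833 j6 -2.0269185608047753 F [-0.1  0.4 -3.4] w 12.801682831719376
```

```bash
python3 -m crank '[[0,0,1,0,5],[0,0,0,0,5]]'; python3 -m crank '[[0,0,1,0,5],[0,0,0,0,5]]';  python3 -m crank '[[0,0,0.5,0,5],[0,0,0,0,5],[0,0,0,0,5]]'
```

```text
time: 7.95
position: [554.5, 160.5, 114.1]
tool_rot: [-0.267, 0.964, 0.0, -0.0]
contact_force: [1.2, 0.1, -3.4]
width: 12.9
finger_force: 98.1
time: 8.12
position: [554.6, 160.5, 113.1]
tool_rot: [-0.267, 0.964, 0.0, -0.0]
contact_force: [-1.4, 0.0, -2.9]
width: 12.8
finger_force: 98.1
time: 8.37
position: [554.6, 160.5, 112.8]
tool_rot: [-0.268, 0.964, 0.0, -0.0]
contact_force: [1.0, -0.3, -3.8]
width: 12.6
finger_force: 98.1
```

```bash
python3 -m crank '[[0,0,0,1,5],[0,0,0,2,5],[0,0,0,2,5],[0,0,0,2,5],[0,0,0,2,5],[0,0,0,2,5],[0,0,0,2,5],[0,0,0,2,5],[0,0,0,0,5]]'; python3 -c "
from h import *;print(np.round(bot.get_state()['torque'],2))"; python3 go.py 553.3 161 112 121
```

```text
time: 9.12
position: [554.4, 161.0, 112.8]
tool_rot: [-0.139, 0.99, 0.0, -0.0]
contact_force: [-0.4, 1.3, -2.5]
width: 12.6
finger_force: 98.3
[0.35 0.21 0.24]
pos [554.4 161.  112.8] yang 106.02 turn -14.98 shift now [1.  0.3 0.8] shift after turn [0.9 0.6 0.8] tilt 0.04 t 9.1167 j6 -1.764633945811819 F [-0.4  1.3 -2.5] w 12.57996137203437
```

```bash
T='from h import *;print(np.round(bot.get_state()["torque"],2))'; python3 -m crank '[[0,0,0,3,5],[0,0,0,3,5],[0,0,0,3,5],[0,0,0,3,5],[0,0,0,3,5],[0,0,0,3,5],[0,0,0,3,5],[0,0,0,3,5]]'; python3 -c "$T"; python3 -m crank '[[0,0,0,2,5],[0,0,0,2,5],[0,0,0,2,5]]'; python3 -c "$T"; python3 go.py 553.3 161 112 121
```

```text
time: 9.78
position: [554.3, 161.0, 112.8]
tool_rot: [0.07, 0.998, 0.0, -0.0]
contact_force: [-1.4, 1.9, -3.0]
width: 12.4
finger_force: 98.4
[0.34 0.23 0.52]
time: 10.03
position: [554.3, 161.0, 112.8]
tool_rot: [0.122, 0.993, 0.0, -0.0]
contact_force: [-1.0, 2.4, -2.4]
width: 12.9
finger_force: 98.5
[0.36 0.26 0.51]
pos [554.3 161.  112.8] yang 76.03 turn -44.97 shift now [ 0.9 -0.2  0.8] shift after turn [0.8 0.5 0.8] tilt 0.05 t 10.0333 j6 -1.2412371039969214 F [-1.   2.4 -2.4] w 12.902041444381448
```

```bash
T='from h import *;s=bot.get_state();Rm=R.from_quat(s["tool_rot"]).as_matrix();print(np.round(s["torque"],2),np.degrees(np.arctan2(Rm[1,1],Rm[0,1])))'; for i in 1 2 3; do python3 -m crank '[[0,0,0,1.5,5],[0,0,0,1.5,5]]' >/dev/null; python3 -c "$T"; done
```

```text
[0.39 0.3  0.48] 73.05064571806723
[0.34 0.25 0.48] 70.0551598191743
[0.59 0.29 1.65] 67.19107641873445
```

```bash
T='from h import *;s=bot.get_state();Rm=R.from_quat(s["tool_rot"]).as_matrix();print(np.round(s["torque"],2),np.degrees(np.arctan2(Rm[1,1],Rm[0,1])))'; for i in 1 2; do python3 -m crank '[[0,0,0,1.5,5],[0,0,0,1.5,5]]' >/dev/null; python3 -c "$T"; done
```

```text
[0.66 0.37 2.94] 64.47202377320986
[0.62 0.4  4.19] 61.72613250465236
```

The torque rise at about 68° shows the ring is at its stop. I'll back off the strain, then lift.

```bash
T='from h import *;s=bot.get_state();Rm=R.from_quat(s["tool_rot"]).as_matrix();print(np.round(s["torque"],2),np.degrees(np.arctan2(Rm[1,1],Rm[0,1])))'; python3 -m crank '[[0,0,0,0,5],[0,0,0,0,5]]'; python3 -c "$T"; for i in 1 2 3 4; do python3 -m crank '[[0,0,0,-1.7,5],[0,0,0,0,5]]' >/dev/null; python3 -c "$T"; done
```

```text
time: 11.03
position: [554.2, 161.0, 112.9]
tool_rot: [0.246, 0.969, -0.001, -0.0]
contact_force: [-2.5, 2.4, -1.2]
width: 13.1
finger_force: 159.2
[0.62 0.51 4.25] 61.570393487320786
[0.74 0.6  3.51] 62.99664442043098
[0.75 0.68 2.84] 64.46493536850795
[0.71 0.67 2.14] 65.99953503647437
[0.72 0.69 1.28] 67.53081639035429
```

```bash
T='from h import *;s=bot.get_state();Rm=R.from_quat(s["tool_rot"]).as_matrix();print(np.round(s["torque"],2),np.degrees(np.arctan2(Rm[1,1],Rm[0,1])))'; for i in 1 2; do python3 -m crank '[[0,0,0,-1.2,5],[0,0,0,0,5]]' >/dev/null; python3 -c "$T"; done; python3 -m crank '[[0,0,-1,0,5],[0,0,-2,0,5],[0,0,-2,0,5],[0,0,-2,0,5]]'; python3 -c "$T"
```

```text
[0.78 0.65 0.52] 68.64051878269147
[0.53 0.03 0.03] 70.02332803185563
time: 12.37
position: [555.0, 160.2, 120.2]
tool_rot: [0.172, 0.985, -0.0, 0.0]
contact_force: [-0.8, -0.5, -3.1]
width: 12.8
finger_force: 98.2
[ 0.05  0.03 -0.01] 70.17529251177966
```

```bash
python3 -m crank '[[0,0,-10,0,5],[0,0,-20,0,5],[0,0,-25,0,5],[0,0,-20,0,5],[0,0,0,-6,5],[0,0,0,-6,5],[0,0,0,-6,5],[0,0,0,-6,5],[0,0,0,-6,5],[0,0,0,-6,5]]'; python3 -m crank '[[0,0,0,-1,5],[0,0,0,0,5]]'>/dev/null; python3 go.py 505.6 -163.8 195 107
```

```text
time: 13.2
position: [554.8, 160.3, 195.8]
tool_rot: [-0.143, 0.99, -0.0, 0.0]
contact_force: [-0.4, -0.6, -3.9]
width: 12.7
finger_force: 98.2
pos [554.8 160.4 195.5] yang 107.12 turn 0.12 shift now [ 142.4 -295.3    0.6] shift after turn [ 141.9 -295.6    0.6] tilt 0.05 t 13.3667 j6 -1.784077931224774 F [-0.6 -0.7 -3.3] w 12.946817443961969
```

```bash
python3 -m crank '[[9,-20,0,0,5],[16,-34,0,0,5],[16,-34,0,0,5],[16,-34,0,0,5],[16,-34,0,0,5],[16,-34,0,0,5],[16,-34,0,0,5],[16,-34,0,0,5],[13,-25,0,0,5],[8,-12.5,0,0,5]]';python3 -m crank '[[0,0,0,0,5],[0,0,0,0,5],[0,0,0,0,5]]' >/dev/null;  python3 go.py 505.6 -163.8 195 107
python3 - <<'E'
from h import *
import pickle
d=snap('wrist'); save(d,'w4.png',(150,60,350,300),2.5); pickle.dump(d,open('w4.pkl','wb'))
E
```

```text
time: 14.2
position: [506.1, -167.2, 195.5]
tool_rot: [-0.147, 0.989, -0.001, 0.0]
contact_force: [0.1, 0.5, -3.1]
width: 12.8
finger_force: 98.5
pos [ 506.6 -163.2  194.9] yang 107.18 turn 0.18 shift now [ 1.1 -0.3 -0.1] shift after turn [ 1.1 -0.3 -0.1] tilt 0.02 t 14.45 j6 -2.3957593102537054 F [ 0.5 -0.2 -3.7] w 12.873303665199032
```

View pics/w4.png

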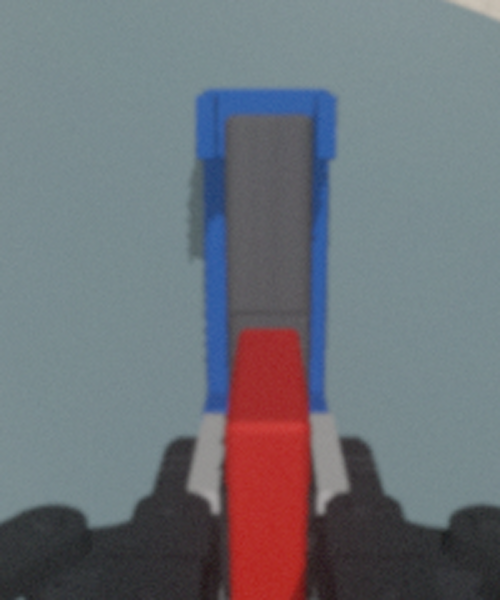

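The bar sits square in the grip and centred between the stand's sides (205 to 328 against the bar's 227 to 311). I'll lower it now.

```bash
python3 -m crank '[[1,0,15,0,5],[0,0,25,0,5],[0,0,25,0,5],[0,0,25,0,5],[0,0,20,0,5],[0,0,10,0,5],[0,0,4,0,5],[0,0,0,0,5],[0,0,0,0,5]]'; for i in 1 2 3 4; do python3 -m crank '[[0,0,0.8,0,5],[0,0,0,0,5]]' | grep -E 'pos|contact'; done
```

```text
time: 15.25
position: [506.6, -164.2, 72.0]
tool_rot: [-0.15, 0.989, -0.001, 0.001]
contact_force: [0.2, 0.0, -3.5]
width: 12.8
finger_force: 98.5
position: [506.5, -164.5, 71.4]
contact_force: [0.4, 0.3, -3.8]
position: [505.9, -164.3, 69.7]
contact_force: [0.8, 0.2, -4.2]
position: [505.6, -164.1, 68.4]
contact_force: [0.1, -0.4, -3.8]
position: [505.5, -164.0, 67.4]
contact_force: [-0.9, 0.9, -3.5]
```

```bash
for i in 1 2 3; do python3 -m crank '[[0,0,0.6,0,5],[0,0,0,0,5]]' | grep -E 'pos|contact'; done
```

```text
position: [505.5, -164.0, 66.8]
contact_force: [-0.5, 0.5, -4.2]
position: [505.6, -164.0, 66.3]
contact_force: [-0.4, -0.0, -3.3]
position: [505.8, -164.1, 66.2]
contact_force: [-1.6, -0.1, 0.5]
```

Contact shows, since the weight has come off the wrist. I'll open slowly and withdraw.

```bash
python3 -m crank '[[0,0,0.2,0,5],[0,0,0,0,14],[0,0,0,0,18],[0,0,0,0,30],[0,0,0,0,50],[0,0,0,0,70],[0,0,0,0,70],[0,0,0,0,70],[0,0,0,0,70]]' 20; python3 -m crank '[[0,0,-8,0,70],[0,0,-20,0,70],[0,0,-30,0,70],[0,0,-35,0,70],[0,0,-35,0,70],[35,0,0,0,70],[35,0,0,0,70],[35,0,0,0,70],[0,0,0,0,70],[0,0,0,0,70]]'
python3 - <<'E'
from h import *
d=snap('top'); save(d,'end.png',(100,100,340,260),3.3)
E
```

```text
time: 17.17
position: [505.6, -164.1, 65.6]
tool_rot: [-0.15, 0.989, -0.0, 0.0]
contact_force: [0.1, -1.1, -0.1]
width: 69.4
finger_force: 0.0
time: 18.0
position: [404.5, -195.5, 194.2]
tool_rot: [-0.149, 0.989, -0.0, 0.001]
contact_force: [-0.2, 0.4, 0.0]
width: 70.2
finger_force: 0.0
```

View pics/end.png

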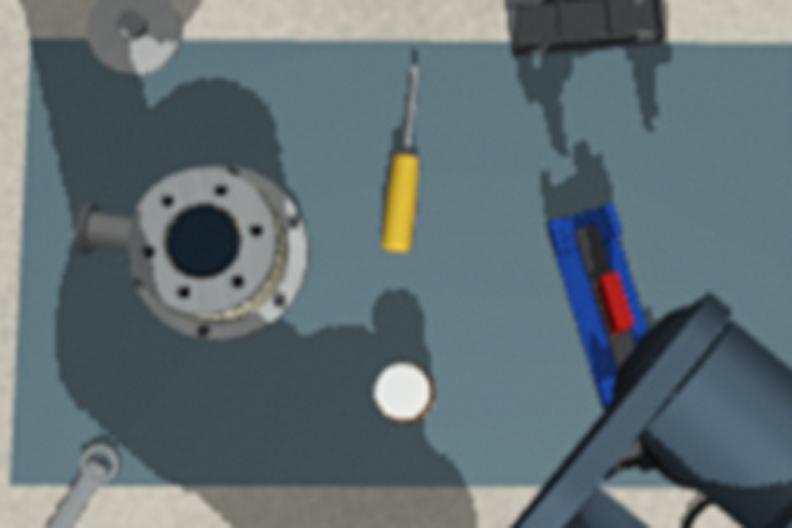

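The spanner is upright on the blue stand (crop about (605,300)). The right-hand ring hole at (257,230) agrees with a turn of roughly 50° clockwise to the stop. The bystanders in view are where they were, and the arm is clear.

```bash
python3 -c "from bench import bot;print(bot.hand_in())"
```

```text
the job is handed in; nothing more can be done
None
```

The ring was turned about 51° clockwise to its hard stop, the spanner is back upright on its blue stand and released, and the job was handed in at about 18 s; no verdict was returned.

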